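Call for more brass bushes on the parts-call strip

TASK

Call for more brass bushes: with the fingertips, gently press the yellow key in front of the nest that holds the brass bush fully home and let it come up, then gently press the green send key fully home, let it come up too, and withdraw. Do not touch the other two yellow keys, and do not touch or move the three parts standing in the nests.

Things in the scene. Friction and masses are not known exactly. Their poses are not given: they have to be found in the camera images.
- strip: Grey flat parts-call strip fixed to the table, 150 x 360 x 18 mm (x, y, z). Origin: centre of its underside; z up, y along its length, x away from the robot (yaw within 0.25 rad). Three round nests (50 mm wide, 6 mm deep) along its far half; 67 mm in front (-x) of each stands its yellow key, joined to it by a white line. The green send key stands in the row of keys at the -y end. Only the keys move.
- nest0 (a point): Centre of the floor of the leftmost (+y) nest, 12 mm above the table. Its key is key0.
- key0_top (a point): Centre of the top face of the leftmost (+y) of the three yellow keys, in front of nest0. Cap 30 mm across, its top 42 mm above the table when released; the point moves down with the key.
- key0 (a joint): Travel of that yellow key in m: 0 released, 0.008 fully home (straight down). Sprung: starts to move at 1.5 N, 5 N when fully home, then a hard stop; it comes up by itself when let go.
- nest1 (a point): Centre of the floor of the middle nest, 12 mm above the table. Its key is key1.
- key1_top (a point): Centre of the top face of the middle of the three yellow keys, in front of nest1. Cap 30 mm across, its top 42 mm above the table when released; the point moves down with the key.
- key1 (a joint): Travel of that yellow key in m: 0 released, 0.008 fully home (straight down). Sprung: starts to move at 1.5 N, 5 N when fully home, then a hard stop; it comes up by itself when let go.
- nest2 (a point): Centre of the floor of the rightmost (-y) nest, 12 mm above the table. Its key is key2.
- key2_top (a point): Centre of the top face of the rightmost (-y) of the three yellow keys, in front of nest2. Cap 30 mm across, its top 42 mm above the table when released; the point moves down with the key.
- key2 (a joint): Travel of that yellow key in m: 0 released, 0.008 fully home (straight down). Sprung: starts to move at 1.5 N, 5 N when fully home, then a hard stop; it comes up by itself when let go.
- send_top (a point): Centre of the top face of the green send key at the right (-y) end of the strip, past the yellow ones. Cap 30 mm across, its top 42 mm above the table when released.
- send (a joint): Travel of the green send key in m: 0 released, 0.008 fully home; the same spring as the yellow keys.
- bush_brass_mid (a point): The brass bush: pale yellow ring, 28 mm across, 22 mm high, loose, standing upright in one of the three nests (which one varies; within about 8 mm of the nest's centre). The point is its centre, half-way up.
- bush_steel_mid (a point): The steel collar: bright grey ring, 36 mm across, 16 mm high, loose, standing upright in one of the three nests (which one varies; within about 8 mm of the nest's centre). The point is its centre, half-way up.
- collar_black_mid (a point): The black stop collar: black ring, 43 mm across, 19 mm high, loose, standing upright in one of the three nests (which one varies; within about 8 mm of the nest's centre). The point is its centre, half-way up.
Not all that is in view belongs to the job. What is shaped like the part that bears bush_brass_mid but orange or red is not meant.

How it is judged (in metres and radians):
On the way, in this order (a step that is already met when the one before it is completed fails the run):
1. the yellow key in front of the brass bush is pressed home (more than 5.5 mm of its 8 mm), the send key being up (((horizontal distance between bush_brass_mid and nest0 below 0.015 m and value of joint key0 above 0.0055 m) or (horizontal distance between bush_brass_mid and nest1 below 0.015 m and value of joint key1 above 0.0055 m) or (horizontal distance between bush_brass_mid and nest2 below 0.015 m and value of joint key2 above 0.0055 m)) and value of joint send below 0.0015 m), for 0.05 s.
2. the green send key is pressed home (more than 5.5 mm of its 8 mm), the yellow keys being up (value of joint send above 0.0055 m and value of joint each of key0, key1, key2 below 0.0015 m), for 0.05 s.
At the end, for the whole second after the job is handed in: All four keys are up again (less than 1.5 mm down) and the three parts stand still within 6 mm of where they were (value of joint each of key0, key1, key2, send below 0.0015 m and distance of each of bush_brass_mid, bush_steel_mid, collar_black_mid from where it was at the start of the episode below 0.006 m and linear speed of each of bush_brass, bush_steel, collar_black below 0.02 m/s); the robot touches nothing.
It fails at once if a yellow key that is not in front of the brass bush is touched or pressed ((not (horizontal distance between bush_brass_mid and nest0 below 0.015 m) and (value of joint key0 above 0.0015 m or contact force between any of the fingers, the arm and key0 above 0.5 N)) or (not (horizontal distance between bush_brass_mid and nest1 below 0.015 m) and (value of joint key1 above 0.0015 m or contact force between any of the fingers, the arm and key1 above 0.5 N)) or (not (horizontal distance between bush_brass_mid and nest2 below 0.015 m) and (value of joint key2 above 0.0015 m or contact force between any of the fingers, the arm and key2 above 0.5 N))).
It fails at once if a key is pressed with more than 25 N (contact force between anything else and key0 above 25 N or contact force between anything else and key1 above 25 N or contact force between anything else and key2 above 25 N or contact force between anything else and send above 25 N).
It fails at once if the robot touches one of the three parts (contact force between any of the fingers, the arm and bush_brass above 0.3 N or contact force between any of the fingers, the arm and bush_steel above 0.3 N or contact force between any of the fingers, the arm and collar_black above 0.3 N).
It fails at once if one of the parts is shifted, lifted or tipped (distance of any of bush_brass_mid, bush_steel_mid, collar_black_mid from where it was at the start of the episode above 0.006 m).
It also fails if it takes over 43 s, if anything falls off the work surface, if the arm or the gripper's body presses on something with over 40 N, if the wrist force passes 120 N, or if a joint passes its speed limit or range.

ROBOT

A 6-joint arm with a two-finger parallel gripper is mounted at the origin on a cart in front of the work surface, level with it; the furniture and walls round the work are solid. World frame = base frame: x ahead of the robot, y to its left, z up, the work surface at z = 0. Lengths are in m, angles in degrees, forces in N, time in s.
With the tool pointing down it reaches from about 0.4 to 0.825 m from the base axis. Payload 7 kg.
Tool frame: the origin (TCP) lies at the very end of the fingers, on their centre line; the grasp point (between the pads) lies 19 mm behind it; x points along the fingers, y is the direction in which the jaws open and shut, and the axes are right-handed (so a half turn about x gives the same grasp; the last joint's range is limited). The gripper opens to 88 mm and grips with 3 to 60 N. Pads are 19 mm wide; open, the fingers measure 130 mm over their backs; the gripper's body (78 mm by 193 mm) begins 47 mm behind the grasp point.
Start: joints at [-51.904, 20.546, 0.682, 0, -70.136, -16.507], TCP at [0.248, -0.628, 0.19] pointing down, gripper open.
Joint ranges: [-176.03, 176.03], [-82.01, 121.73], [-58.28, 71.71], [-173.87, 95.51], [-174.79, -0.11], [-173.66, 173.66]. Speed limits (degrees/s): [136.94, 136.94, 172.46, 180, 180, 180].

INTERFACE

Orientations are given as [roll, pitch, yaw] about the fixed x, y, z axes, in that order (R = Rz(yaw) Ry(pitch) Rx(roll)).
In Python, from plant import monitor, eyes, ticket gives the robot as it stands. The module is installed in compiled form; this text tells all that it offers.
- The arm moves only by the shell command python3 -m crank 'ROWS'. ROWS is JSON, a list of rows, each an object with "linear": the shift along the world's x, y, z in units of 60 mm (1.0 is 60 mm), a list of three; "rot": the turn, a rotation vector about the world's x, y, z in units of 5 degrees (1.0 is 5 degrees), a list of three; "hand": the opening, from 0 (shut) to 1 (fully open). In form: [{"linear": [tx, ty, tz], "rot": [ax, ay, az], "hand": hand}, ...]. A call has 1 to 20 rows; each row shifts and turns the pose as measured when the row begins; what a row does not reach is not made up. A row lasts 1/8 s, in which the tool goes at most 62.5 mm and 10.7 degrees, less where a joint would pass 70% of its speed; a pose out of reach is approached as far as the arm can. A call is refused whole if a number of a shift passes 1 or a number of a turn 1, either way. A call with a gripper value outside its range is refused whole. The fingers move at their own pace and stop on an object; the grip force is fixed at half the most. Time passes only in rows, so rows that do not move let the fingers close. It gives the time, the measured TCP pose, the force and the opening at its end, in the units of the state.
- monitor.get_obs(): the state, without advancing time (a new reading comes with each control period).
- eyes.snapshot(name): name is "side" or "top"; returns a dict with "image" (480x640x3 uint8, red, green, blue), "depth" (480x640 float32, m along the optical axis (not along the pixel's ray), 0 where there is no reading), "K" (3x3 intrinsics, pixels), "k1" (the pictures are not rectified: a ray, as slopes to the right and down, at radius r is drawn at 1 + k1 r^2 times it, then the intrinsics apply), "camera_from_world" (4x4, takes a point from world to camera coordinates). Camera axes: x right, y up, looking along -z (the intrinsics and any distortion apply to the point x, -y, -z); pixel columns grow to the right and rows downward; lengths in m; the calibration is good to about 2 mm. A picture is of the moment at which its call begins.
- ticket.close_job(): hands the job in, once; it reports no verdict.
The state is a dict: "clock": time; "joint_pos": joint angles; "qvel": joint speeds; "tau": joint torques, N m; "tool_pos": TCP position; "orientation": TCP orientation; "force": force on the tool from outside, world axes, zero at the start; "moment": the same for the moment, N m; "opening": finger opening in m.
Only numpy, scipy, OpenCV 4.12 (cv2) and the standard library are available. Lean on these libraries where they do the work, as an engineer would, in place of code of your own. Each camera call takes 0.05 s, during which the arm holds its last target.

## Working session

There is one attempt and no reset: what is moved stays moved. The work goes in short steps, Python scripts to look and compute and a shell command to move; the robot and the scene stay as the last step left them, time stands still between calls to the robot, and variables do not carry over. Pictures are saved under pics/ and viewed, and the job is handed in when it is done.

```bash
mkdir -p pics; cat > h.py <<'E'
import numpy as np, cv2
from plant import monitor, eyes, ticket
def ray(s,u,v):
    K=np.array(s["K"]);p=cv2.undistortPoints(np.array([[[u,v]]],float),K,np.array([s["k1"],0,0,0],float))[0,0]
    T=np.array(s["camera_from_world"]);R=T[:3,:3];t=T[:3,3]
    return -R.T@t, R.T@np.array([p[0],-p[1],-1.0])
def onz(s,u,v,z):
    o,d=ray(s,u,v);return o+d*(z-o[2])/d[2]
def depthpt(s,u,v):
    o,d=ray(s,u,v);return o+d*s["depth"][int(round(v)),int(round(u))]
E
python3 - <<'E'
from h import *
print(monitor.get_obs())
for n in("top","side"):
    s=eyes.snapshot(n);cv2.imwrite(f"pics/{n}0.png",s["image"][:,:,::-1]);print(n,s["K"],s["k1"],s["camera_from_world"])
    np.savez(f"{n}0.npz",**s)
E
```

```text
{'clock': 0.0, 'joint_pos': array([-5.19023731e+01,  2.05912873e+01,  6.32997848e-01, -2.15896989e-02,
       -7.01363407e+01, -1.65091014e+01]), 'qvel': array([-0.02733513,  0.08664982, -0.0257974 ,  0.02778655, -0.04968589,
       -0.02747295]), 'tau': array([-1.81974327e-03, -5.82704508e+01,  2.93069905e+01,  6.99784756e+00,
        6.94125876e-03, -1.54709483e-04]), 'tool_pos': array([ 0.24814959, -0.62712334,  0.1895139 ]), 'orientation': array([ 94.40573351,  89.90321708, 115.98690651]), 'force': array([0.56804066, 0.29008794, 0.46624719]), 'moment': array([ 0.00252634, -0.03791363, -0.0538839 ]), 'opening': 0.08744096881967017}
top [[504.35509088   0.         318.25642788]
 [  0.         504.35509088 239.0035134 ]
 [  0.           0.           1.        ]] 0.009636243274725197 [[ 0.00345492 -0.99987282  0.01556914  0.06409549]
 [ 0.98584267  0.00601562  0.16756501 -0.53123935]
 [-0.16763736  0.0147698   0.98573808 -0.82358153]
 [ 0.          0.          0.          1.        ]]
side [[492.28109355   0.         321.55952347]
 [  0.         492.28109355 238.22605999]
 [  0.           0.           1.        ]] -0.01888334374945633 [[-0.960233   -0.27917829 -0.00347482  0.52294515]
 [ 0.11572283 -0.40929297  0.90503452 -0.06169485]
 [-0.25408821  0.8686419   0.42532392 -0.79939852]
 [ 0.          0.          0.          1.        ]]
```

View pics/top0.png

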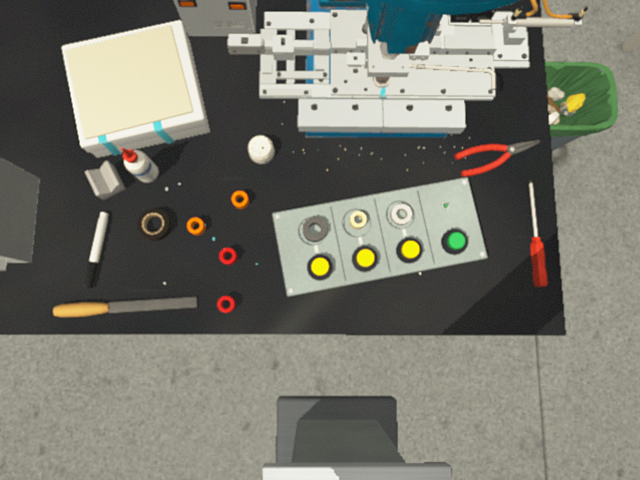

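View pics/side0.png

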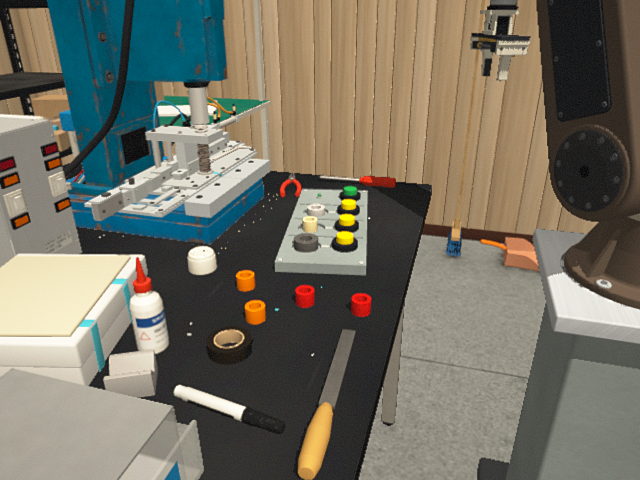

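```bash
python3 - <<'E'
from h import *
t=dict(np.load("top0.npz"));s=dict(np.load("side0.npz"))
im=t["image"];cv2.imwrite("pics/crop0.png",cv2.resize(im[170:305,265:495,::-1],None,fx=3.4,fy=3.4,interpolation=cv2.INTER_CUBIC))
im2=s["image"];cv2.imwrite("pics/crop1.png",cv2.resize(im2[175:285,265:385,::-1],None,fx=5,fy=5,interpolation=cv2.INTER_CUBIC))
def find(img,roi,lo,hi):
    h=cv2.cvtColor(img,cv2.COLOR_RGB2HSV);m=cv2.inRange(h,lo,hi);z=np.zeros_like(m);x0,y0,x1,y1=roi;z[y0:y1,x0:x1]=m[y0:y1,x0:x1]
    n,l,st,c=cv2.connectedComponentsWithStats(z);return [(c[i],st[i,2:]) for i in range(1,n) if st[i,4]>40]
for nm,S,roi in(("top",t,(265,170,495,305)),("side",s,(265,175,385,285))):
    for col,lo,hi in(("yel",(24,150,120),(34,255,255)),("pale",(18,40,120),(34,149,255)),("grn",(50,110,50),(85,255,255))):
        for c,st in find(S["image"],roi,lo,hi):
            z=.034 if col=="pale" else .042
            print(nm,col,c.round(1),st,"onz",onz(S,*c,z).round(4),"depth",depthpt(S,*c).round(4))
# machine near edge heights
for u,v in((380,130),(380,110),(400,90),(455,110),(350,75),(300,120)): print(u,v,depthpt(t,u,v).round(3))
from scipy.spatial.transform import Rotation as Ro
print(Ro.from_euler("xyz",monitor.get_obs()["orientation"],degrees=True).as_matrix().round(3))
E
```

```text
top yel [410.1 248.9] [ 19  19 262] onz [ 0.515  -0.0918  0.042 ] depth [ 0.5153 -0.0922  0.0397]
top yel [364.9 257.6] [ 19  18 257] onz [ 0.4995 -0.0136  0.042 ] depth [ 0.4998 -0.0139  0.0398]
top yel [319.5 266.2] [ 18  18 259] onz [0.4842 0.0644 0.042 ] depth [0.4841 0.0644 0.0426]
top pale [357.9 219.3] [ 17  19 230] onz [ 0.5682 -0.0029  0.034 ] depth [ 0.5727 -0.005   0.0126]
top grn [455.9 240.3] [ 19  19 273] onz [ 0.5305 -0.1718  0.042 ] depth [ 0.5305 -0.1717  0.0421]
side yel [348.4 204.1] [ 14  11 138] onz [ 0.5118 -0.0795  0.042 ] depth [ 0.5118 -0.0795  0.042 ]
side yel [346.7 219.6] [ 16  12 163] onz [ 0.4966 -0.0014  0.042 ] depth [0.4956 0.0028 0.0438]
side yel [344.5 237.6] [ 18  14 197] onz [0.4817 0.0756 0.042 ] depth [0.481  0.0787 0.0435]
side pale [309.8 223.6] [ 16  18 247] onz [0.5622 0.0172 0.034 ] depth [0.5646 0.0099 0.0307]
side grn [349.7 190.4] [ 14  11 130] onz [ 0.5279 -0.1591  0.042 ] depth [ 0.5279 -0.159   0.042 ]
380 130 [ 0.719 -0.04   0.07 ]
380 110 [ 0.748 -0.038  0.087]
400 90 [ 0.781 -0.071  0.095]
455 110 [ 0.748 -0.166  0.089]
350 75 [0.808 0.014 0.095]
300 120 [0.728 0.099 0.09 ]
[[-0.001 -0.368  0.93 ]
 [ 0.001  0.93   0.368]
 [-1.     0.001 -0.   ]]
```

View pics/crop0.png

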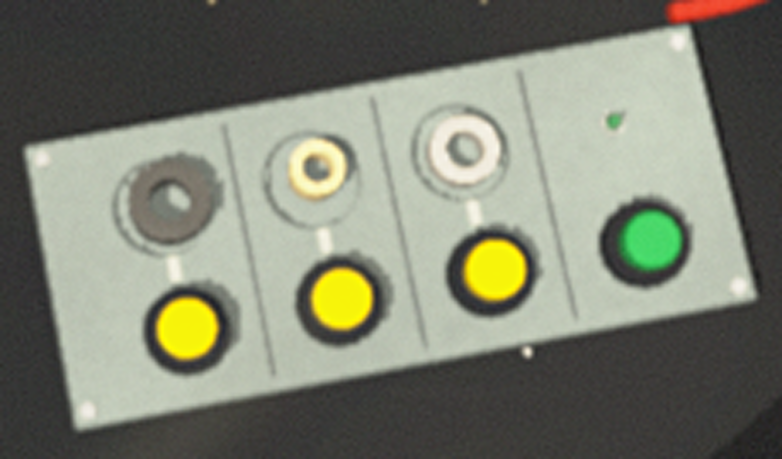

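View pics/crop1.png

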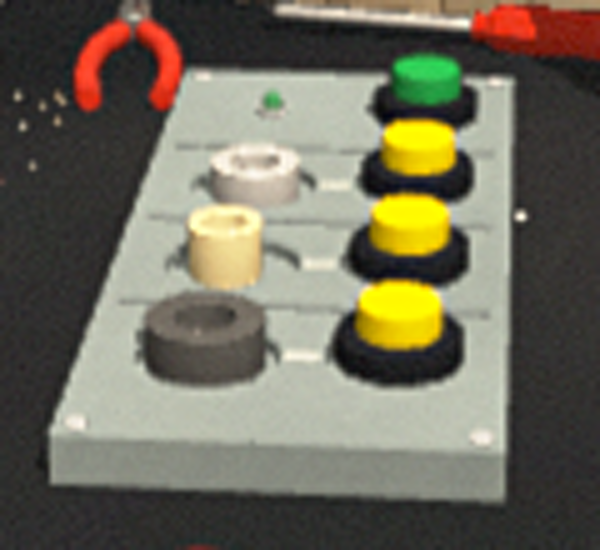

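Candidates for the brass bush in the top view are:
- Pale yellow ring at (358,220).
- Steel ring at (401,213) and black ring at (316,228).
- Orange rings at (197,226) and (240,199), and red rings at (228,256) and (226,304). All four are off the strip.
- Tape roll at (154,223), also off the strip.

The crops show the pale ring is the brass bush. It stands in the middle nest, about 69 mm from key1, which is the yellow key at (365,258). The green send key is at (456,240). The key pitch comes out at 79.5 mm and the yaw at about 0.19 rad, both plausible.

Targets are key1 at (0.4995, -0.0136) and send at (0.5305, -0.1718). I'll approach high with the hand closing.

```bash
python3 -m crank '[{"linear":[0.38,0.93,0],"rot":[0,0,0],"hand":0},{"linear":[0.38,0.93,0],"rot":[0,0,0],"hand":0},{"linear":[0.38,0.93,0],"rot":[0,0,0],"hand":0},{"linear":[0.38,0.93,0],"rot":[0,0,0],"hand":0},{"linear":[0.38,0.93,0],"rot":[0,0,0],"hand":0},{"linear":[0.38,0.93,0],"rot":[0,0,0],"hand":0},{"linear":[0.38,0.93,0],"rot":[0,0,0],"hand":0},{"linear":[0.38,0.93,0],"rot":[0,0,0],"hand":0},{"linear":[0.38,0.93,0],"rot":[0,0,0],"hand":0},{"linear":[0.38,0.93,0],"rot":[0,0,0],"hand":0}]'; python3 -c "
from h import *
o=monitor.get_obs();print(o['tool_pos'],((np.array([.4995,-.0136,.1])-o['tool_pos'])/.06).round(2),o['joint_pos'].round(1),o['opening'])"
```

```text
clock: 1.35
tool_pos: [0.4767, -0.0536, 0.1856]
orientation: [99.9, 89.6, 121.1]
force: [1.5, -0.8, -0.0]
opening: 0.0005
[ 0.47668929 -0.05363807  0.18555422] [ 0.38  0.67 -1.43] [ 16.8   2.2 -23.2  -0.4 -64.7 -85.4] 0.0004832641059642135
```

```bash
python3 -m crank '[{"linear":[0.38,0.67,-0.7],"rot":[0,0,0],"hand":0},{"linear":[0,0,-0.6],"rot":[0,0,0],"hand":0},{"linear":[0,0,0],"rot":[0,0,0],"hand":0},{"linear":[0,0,0],"rot":[0,0,0],"hand":0}]'; python3 - <<'E'
from h import *
from scipy.spatial.transform import Rotation as Ro
o=monitor.get_obs();print(o['tool_pos'],((np.array([.4995,-.0136,.055])-o['tool_pos'])/.06).round(2),o['force'])
print(Ro.from_euler("xyz",o["orientation"],degrees=True).as_matrix().round(3))
for n in("top","side"):
    s=eyes.snapshot(n);i=s["image"][:,:,::-1]
    i=i[120:320,230:520] if n=="top" else i[60:290,230:430]
    cv2.imwrite(f"pics/{n}1.png",cv2.resize(i,None,fx=2.5,fy=2.5))
E
```

```text
clock: 1.85
tool_pos: [0.5014, -0.0087, 0.108]
orientation: [79.7, 89.7, 101.3]
force: [0.3, -0.5, 0.2]
opening: 0.0002
[ 0.50136855 -0.00873704  0.10803499] [-0.03 -0.08 -0.88] [ 0.32710882 -0.54590353  0.17208489]
[[-0.001 -0.367  0.93 ]
 [ 0.006  0.93   0.367]
 [-1.     0.006  0.001]]
```

View pics/top1.png

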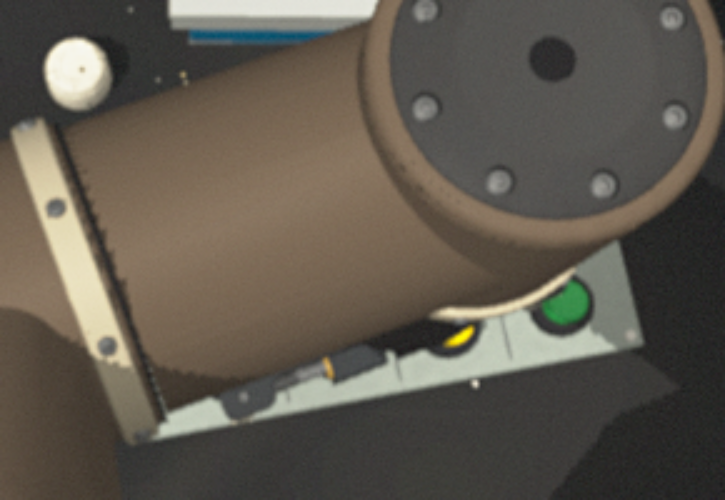

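View pics/side1.png

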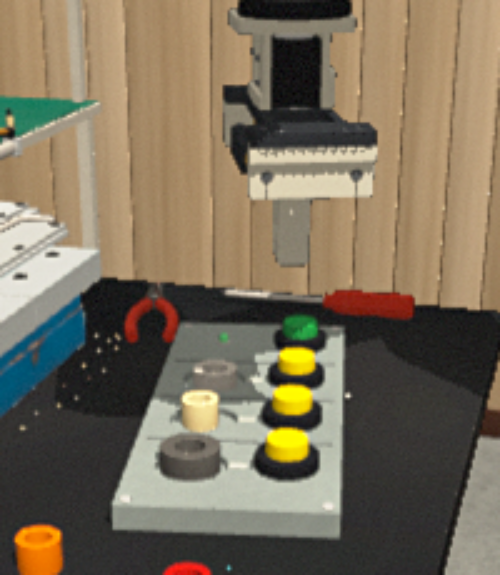

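The top view now mostly shows the arm, with the fingertips hidden. The side view shows the shut fingers hanging at about full-frame pixel (347,165), above the key row with nothing in the way. I'll go down to just above the key.

```bash
python3 -m crank '[{"linear":[-0.03,-0.08,-0.4],"rot":[0,0,0],"hand":0},{"linear":[0,0,-0.4],"rot":[0,0,0],"hand":0},{"linear":[0,0,0],"rot":[0,0,0],"hand":0},{"linear":[0,0,0],"rot":[0,0,0],"hand":0}]'; python3 - <<'E'
from h import *
o=monitor.get_obs();print(o['tool_pos'],((np.array([.4995,-.0136,.042])-o['tool_pos'])/.06).round(3),o['force'])
s=eyes.snapshot("side");i=s["image"][:,:,::-1]
def proj(p):
    c=np.array(s["camera_from_world"])@np.r_[p,1];a=np.array([c[0],-c[1]])/-c[2];a=a*(1+s["k1"]*(a@a));K=np.array(s["K"]);return a*[K[0,0],K[1,1]]+K[:2,2]
print(proj(o["tool_pos"]),proj([.4995,-.0136,.042]))
i=i[100:290,250:410];cv2.imwrite("pics/side2.png",cv2.resize(i,None,fx=3.1,fy=3.1))
E
```

```text
clock: 2.45
tool_pos: [0.5031, -0.0148, 0.0655]
orientation: [21.8, 89.2, 43.2]
force: [0.7, -0.0, 0.4]
opening: 0.0002
[ 0.50314739 -0.01481096  0.06548051] [-0.061  0.02  -0.391] [ 0.70483392 -0.01375343  0.40424708]
[345.1457092  204.85164987] [346.67770738 216.99818179]
```

View pics/side2.png

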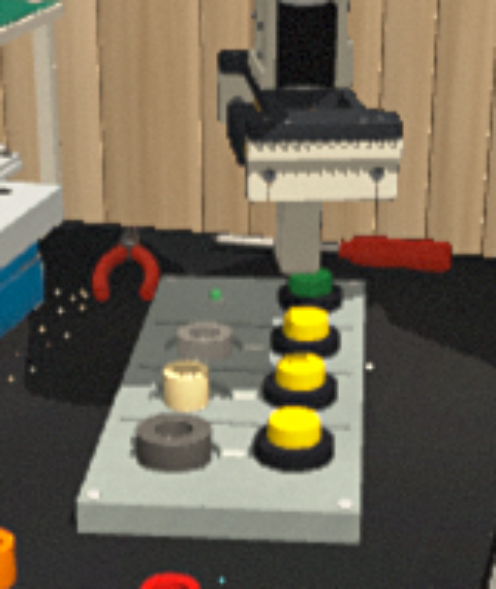

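The side view shows the fingertips at about (346,188), but the reported TCP projects to (345,205). I need to explain that gap before pressing, so I'll measure the tip by depth.

```bash
python3 - <<'E'
from h import *
s=eyes.snapshot("side");np.savez("side3.npz",**s)
for v in range(168,196,2): print(v,[depthpt(s,u,v).round(3).tolist() for u in (342,346,350)], s["image"][v,346])
t=eyes.snapshot("top");np.savez("top3.npz",**t)
o=monitor.get_obs();print(o["tool_pos"],o["orientation"],o["joint_pos"])
cv2.imwrite("pics/top3.png",t["image"][:,:,::-1])
E
```

```text
168 [[0.505, 0.008, 0.143], [0.498, 0.004, 0.142], [0.492, 0.002, 0.142]] [138 132 115]
170 [[0.505, 0.008, 0.139], [0.499, 0.002, 0.138], [0.491, 0.003, 0.139]] [136 128 112]
172 [[0.505, 0.006, 0.135], [0.498, 0.004, 0.135], [0.492, 0.0, 0.134]] [134 128 107]
174 [[0.506, 0.001, 0.13], [0.499, 0.0, 0.13], [0.492, -0.0, 0.131]] [135 126 110]
176 [[0.505, 0.006, 0.128], [0.498, 0.002, 0.127], [0.491, 0.001, 0.127]] [135 126 112]
178 [[0.505, 0.005, 0.124], [0.499, -0.001, 0.122], [0.492, 0.0, 0.123]] [138 129 115]
180 [[0.506, 0.001, 0.119], [0.498, 0.002, 0.119], [0.492, -0.002, 0.119]] [136 129 110]
182 [[0.505, 0.003, 0.115], [0.499, -0.001, 0.115], [0.491, 0.0, 0.116]] [141 132 116]
184 [[0.306, 0.815, 0.398], [0.498, 0.003, 0.112], [0.492, -0.002, 0.111]] [140 132 114]
186 [[0.505, 0.002, 0.108], [0.498, 0.001, 0.108], [0.491, 0.0, 0.108]] [142 132 115]
188 [[0.506, -0.0, 0.103], [0.5, -0.005, 0.102], [0.492, -0.004, 0.103]] [ 77 122  75]
190 [[0.56, -0.22, 0.019], [0.536, -0.159, 0.042], [0.527, -0.159, 0.043]] [ 34 109  50]
192 [[0.548, -0.171, 0.032], [0.536, -0.161, 0.037], [0.527, -0.159, 0.038]] [32 98 50]
194 [[0.546, -0.163, 0.031], [0.536, -0.158, 0.033], [0.527, -0.159, 0.034]] [21 89 37]
[ 0.50293263 -0.01457851  0.06508995] [22.92276457 89.24636388 44.2947214 ] [ 20.47654673  11.14070335 -30.63174041  -0.41253136 -47.53883926
 -88.82792249]
```

View pics/top3.png

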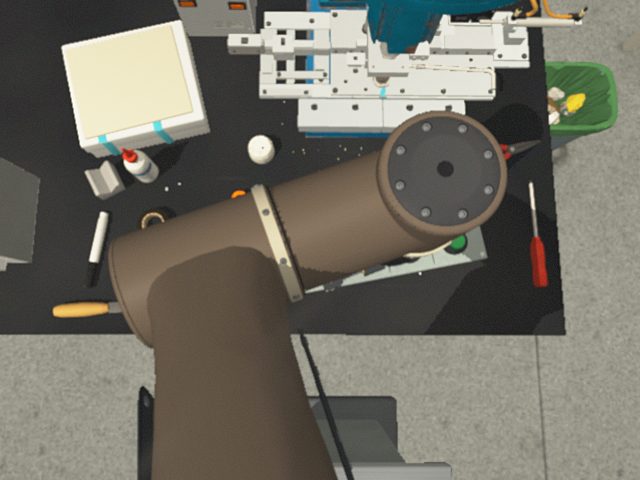

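```bash
python3 - <<'E'
from h import *
s=dict(np.load("side0.npz"));
cv2.imwrite("pics/start_tip.png",cv2.resize(s["image"][0:110,440:560,::-1],None,fx=5,fy=5))
def proj(s,p):
    c=np.array(s["camera_from_world"])@np.r_[p,1];a=np.array([c[0],-c[1]])/-c[2];a=a*(1+s["k1"]*(a@a));K=np.array(s["K"]);return a*[K[0,0],K[1,1]]+K[:2,2]
P=np.array([.24815,-.62712,.1895]);j=np.array([-.368,.93,0])
print(proj(s,P),proj(s,P+.044*j),proj(s,P-.044*j))
for v in range(60,84,2): print(v,[depthpt(s,u,v).round(3).tolist() for u in (487,502)])
s=dict(np.load("side3.npz"))
for v in (120,140,150,155,160,163,166): print(v,[depthpt(s,u,v).round(3).tolist() for u in (335,346,360)])
# top body: nothing visible
E
```

```text
[491.24826694  92.14954221] [498.02654851  94.76139044] [484.86067948  89.68986027]
60 [[0.269, -0.668, 0.268], [0.235, -0.561, 0.278]]
62 [[0.268, -0.666, 0.263], [0.235, -0.562, 0.273]]
64 [[0.268, -0.665, 0.258], [0.234, -0.565, 0.268]]
66 [[0.267, -0.667, 0.252], [0.233, -0.563, 0.264]]
68 [[0.266, -0.669, 0.247], [0.233, -0.566, 0.259]]
70 [[0.265, -0.668, 0.242], [0.232, -0.564, 0.254]]
72 [[0.265, -0.669, 0.237], [0.231, -0.567, 0.249]]
74 [[0.264, -0.671, 0.231], [0.23, -0.568, 0.244]]
76 [[0.232, -1.75, 0.101], [0.229, -0.574, 0.238]]
78 [[0.231, -1.763, 0.09], [0.229, -0.57, 0.234]]
80 [[0.229, -1.763, 0.081], [0.162, -1.746, 0.086]]
82 [[0.228, -1.764, 0.072], [0.16, -1.751, 0.076]]
120 [[0.518, 0.009, 0.226], [0.501, -0.001, 0.225], [0.479, -0.009, 0.224]]
140 [[0.497, 0.087, 0.212], [0.48, 0.083, 0.212], [0.461, 0.072, 0.21]]
150 [[0.498, 0.083, 0.195], [0.481, 0.078, 0.195], [0.46, 0.071, 0.194]]
155 [[0.499, 0.079, 0.186], [0.483, 0.071, 0.185], [0.462, 0.064, 0.184]]
160 [[0.498, 0.08, 0.178], [0.483, 0.071, 0.176], [0.462, 0.062, 0.176]]
163 [[0.499, 0.077, 0.172], [0.482, 0.074, 0.172], [0.461, 0.065, 0.172]]
166 [[0.982, -1.768, -0.409], [0.498, 0.005, 0.146], [0.832, -1.736, -0.388]]
```

View pics/start_tip.png

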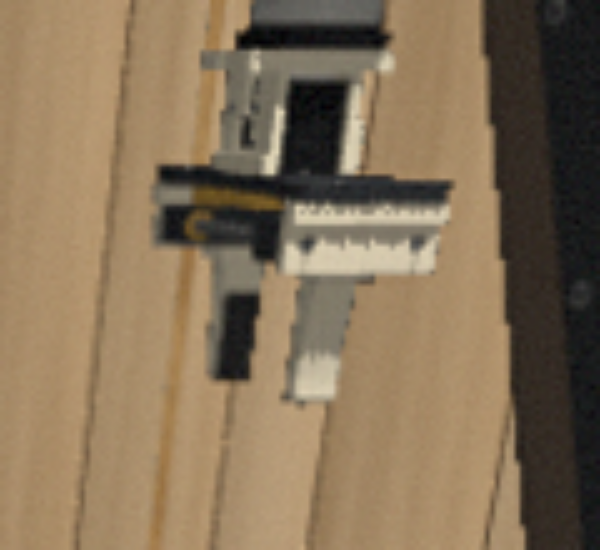

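The offset is systematic: the visible tips sit about 40 mm above the reported TCP in z, both at the start (0.231 against 0.190) and now (0.104 against 0.065). The x and y readings agree with the camera. The body-to-tip distance of 69 mm and the key tops at 0.042 fit the given sizes. I therefore trust the cameras for height, and expect first contact at a reported z of about 0.003. I'll go down in steps, watching the force.

```bash
python3 -m crank '[{"linear":[-0.06,0.02,-0.3],"rot":[0,0,0],"hand":0},{"linear":[0,0,-0.3],"rot":[0,0,0],"hand":0},{"linear":[0,0,0],"rot":[0,0,0],"hand":0},{"linear":[0,0,0],"rot":[0,0,0],"hand":0}]'; python3 - <<'E'
from h import *
o=monitor.get_obs();print(o['clock'],o['tool_pos'],((np.array([.4995,-.0136,.003])-o['tool_pos'])/.06).round(3),o['force'])
s=eyes.snapshot("side");i=s["image"][:,:,::-1]
for v in range(186,212,2): print(v,[depthpt(s,u,v).round(3).tolist() for u in (342,346,350)])
i=i[130:270,270:400];cv2.imwrite("pics/side4.png",cv2.resize(i,None,fx=4,fy=4))
E
```

```text
clock: 3.1
tool_pos: [0.5016, -0.0126, 0.0317]
orientation: [14.5, 89.0, 35.9]
force: [-0.5, -1.2, 1.1]
opening: 0.0003
3.1 [ 0.50159064 -0.0126122   0.03169918] [-0.035 -0.016 -0.478] [-0.50359341 -1.18539184  1.1487706 ]
186 [[0.503, 0.011, 0.111], [0.496, 0.01, 0.111], [0.49, 0.006, 0.11]]
188 [[0.504, 0.01, 0.107], [0.497, 0.008, 0.107], [0.49, 0.003, 0.106]]
190 [[0.503, 0.011, 0.103], [0.497, 0.004, 0.102], [0.491, 0.003, 0.102]]
192 [[0.504, 0.008, 0.098], [0.497, 0.005, 0.098], [0.491, 0.001, 0.097]]
194 [[0.504, 0.009, 0.095], [0.497, 0.006, 0.095], [0.49, 0.002, 0.094]]
196 [[0.504, 0.006, 0.09], [0.498, 0.002, 0.089], [0.491, 0.001, 0.09]]
198 [[0.504, 0.008, 0.087], [0.497, 0.007, 0.087], [0.491, -0.0, 0.085]]
200 [[0.504, 0.005, 0.082], [0.498, 0.002, 0.082], [0.491, 0.0, 0.082]]
202 [[0.505, 0.003, 0.077], [0.498, 0.002, 0.078], [0.491, -0.002, 0.077]]
204 [[0.503, 0.009, 0.076], [0.497, 0.004, 0.075], [0.491, -0.001, 0.074]]
206 [[0.504, 0.006, 0.071], [0.498, 0.001, 0.07], [0.491, -0.002, 0.069]]
208 [[0.526, -0.084, 0.03], [0.516, -0.077, 0.034], [0.508, -0.079, 0.034]]
210 [[0.524, -0.075, 0.03], [0.516, -0.076, 0.03], [0.508, -0.079, 0.03]]
```

View pics/side4.png

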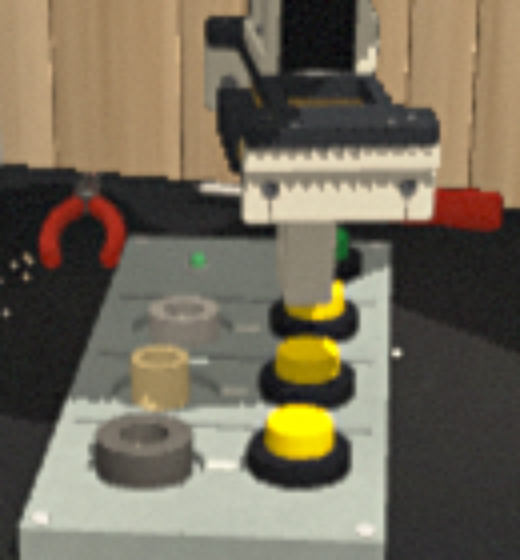

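The side view shows the tips at about (346,207), above key1 and some 27 mm from it. The two neighbouring yellow keys and the parts are clear. I'll keep descending.

```bash
python3 -m crank '[{"linear":[-0.04,-0.02,-0.2],"rot":[0,0,0],"hand":0},{"linear":[0,0,-0.13],"rot":[0,0,0],"hand":0},{"linear":[0,0,0],"rot":[0,0,0],"hand":0},{"linear":[0,0,0],"rot":[0,0,0],"hand":0}]'; python3 - <<'E'
from h import *
o=monitor.get_obs();print(o['clock'],o['tool_pos'],((np.array([.4995,-.0136,.003])-o['tool_pos'])/.06).round(3),o['force'])
s=eyes.snapshot("side");i=s["image"][:,:,::-1]
for v in range(204,226,2): print(v,[depthpt(s,u,v).round(3).tolist() for u in (340,346,352)])
i=i[130:270,270:400];cv2.imwrite("pics/side5.png",cv2.resize(i,None,fx=4,fy=4))
E
```

```text
clock: 3.65
tool_pos: [0.4995, -0.0138, 0.0114]
orientation: [13.4, 88.9, 34.8]
force: [-0.8, -0.1, 0.9]
opening: 0.0003
3.65 [ 0.49946711 -0.01377088  0.01136247] [ 0.001  0.003 -0.139] [-0.78057172 -0.10392152  0.85526806]
204 [[0.515, -0.022, 0.063], [0.497, 0.006, 0.075], [0.487, -0.002, 0.074]]
206 [[0.514, -0.019, 0.06], [0.498, 0.001, 0.07], [0.487, -0.0, 0.07]]
208 [[0.514, -0.018, 0.057], [0.497, 0.003, 0.067], [0.487, -0.0, 0.067]]
210 [[0.528, -0.074, 0.03], [0.497, 0.002, 0.062], [0.487, -0.002, 0.062]]
212 [[0.527, -0.074, 0.025], [0.498, 0.001, 0.058], [0.487, -0.003, 0.057]]
214 [[0.527, -0.074, 0.021], [0.496, 0.005, 0.056], [0.487, -0.001, 0.054]]
216 [[0.512, -0.014, 0.042], [0.497, 0.002, 0.051], [0.487, -0.003, 0.05]]
218 [[0.51, -0.002, 0.043], [0.499, -0.005, 0.043], [0.488, -0.009, 0.043]]
220 [[0.509, -0.002, 0.039], [0.497, 0.002, 0.043], [0.487, -0.006, 0.04]]
222 [[0.509, -0.002, 0.035], [0.497, 0.001, 0.038], [0.488, -0.008, 0.036]]
224 [[0.509, -0.001, 0.032], [0.497, 0.002, 0.034], [0.487, -0.006, 0.032]]
```

View pics/side5.png

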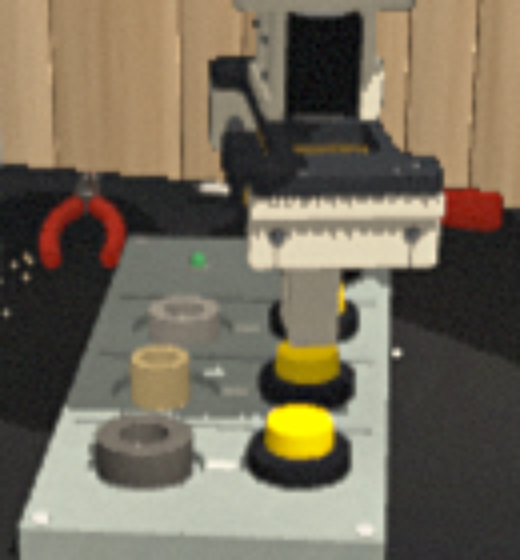

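The tips are centred over key1's cap, about 6 mm above it. Now small steps.

```bash
python3 -m crank '[{"linear":[0,0,-0.05],"rot":[0,0,0],"hand":0},{"linear":[0,0,-0.04],"rot":[0,0,0],"hand":0},{"linear":[0,0,-0.04],"rot":[0,0,0],"hand":0}]'
```

```text
clock: 4.08
tool_pos: [0.4998, -0.0136, 0.0036]
orientation: [12.6, 88.8, 34.0]
force: [-1.7, 0.1, 3.2]
opening: 0.0006
```

```bash
python3 -m crank '[{"linear":[0,0,-0.03],"rot":[0,0,0],"hand":0},{"linear":[0,0,-0.03],"rot":[0,0,0],"hand":0}]'
```

```text
clock: 4.32
tool_pos: [0.4999, -0.0137, 0.0]
orientation: [12.4, 88.8, 33.8]
force: [-1.3, -0.1, 4.6]
opening: 0.0002
```

```bash
python3 -m crank '[{"linear":[0,0,-0.03],"rot":[0,0,0],"hand":0},{"linear":[0,0,-0.02],"rot":[0,0,0],"hand":0}]'
```

```text
clock: 4.58
tool_pos: [0.5, -0.0137, -0.0022]
orientation: [11.4, 88.8, 32.9]
force: [-8.4, 2.1, 24.9]
opening: 0.0001
```

Hard stop reached, and the force is close to the 25 N limit. I'll release at once.

```bash
python3 -m crank '[{"linear":[0,0,0.1],"rot":[0,0,0],"hand":0},{"linear":[0,0,0.4],"rot":[0,0,0],"hand":0},{"linear":[0,0,0.4],"rot":[0,0,0],"hand":0},{"linear":[0,0,0],"rot":[0,0,0],"hand":0}]'; python3 - <<'E'
from h import *
o=monitor.get_obs();print(o['clock'],o['tool_pos'],((np.array([.5305,-.1718,.055])-o['tool_pos'])/.06).round(3),o['force'],o['orientation'])
s=eyes.snapshot("side");i=s["image"][:,:,::-1]
for v in range(214,226,2): print(v,[depthpt(s,u,v).round(3).tolist() for u in (340,346,352)])
i=i[130:270,270:400];cv2.imwrite("pics/side6.png",cv2.resize(i,None,fx=4,fy=4))
E
```

```text
clock: 5.08
tool_pos: [0.5, -0.0136, 0.0528]
orientation: [11.7, 88.8, 33.1]
force: [0.2, -0.2, -1.2]
opening: 0.0
5.075 [ 0.50004087 -0.01356489  0.05278639] [ 0.508 -2.637  0.037] [ 0.1545986  -0.2213648  -1.24672322] [11.65976394 88.83254168 33.11382059]
214 [[0.528, -0.075, 0.021], [0.514, -0.071, 0.024], [0.503, -0.075, 0.023]]
216 [[0.512, -0.013, 0.043], [0.502, -0.019, 0.042], [0.49, -0.018, 0.043]]
218 [[0.51, -0.004, 0.043], [0.5, -0.009, 0.042], [0.488, -0.006, 0.044]]
220 [[0.51, -0.003, 0.039], [0.497, 0.002, 0.042], [0.488, -0.009, 0.039]]
222 [[0.509, -0.001, 0.036], [0.497, 0.002, 0.039], [0.488, -0.009, 0.035]]
224 [[0.51, -0.005, 0.03], [0.498, -0.001, 0.033], [0.488, -0.008, 0.032]]
```

View pics/side6.png

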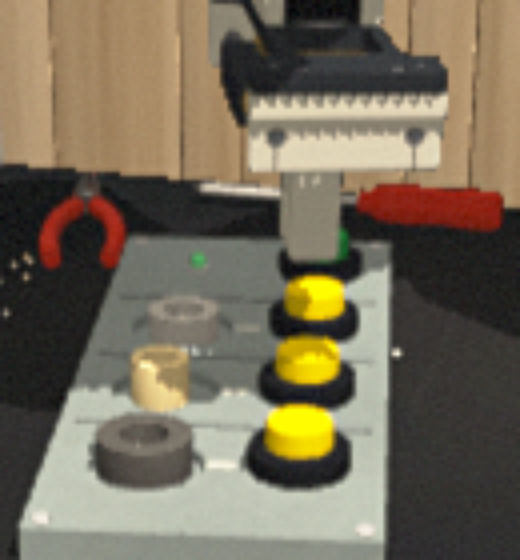

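Key1 is up again (cap top at 0.042) and the parts haven't moved. Over to the send key, with the tips about 48 mm above the other caps.

```bash
python3 -m crank '[{"linear":[0.12,-0.6,0],"rot":[0,0,0],"hand":0},{"linear":[0.13,-0.6,0],"rot":[0,0,0],"hand":0},{"linear":[0.12,-0.6,0],"rot":[0,0,0],"hand":0},{"linear":[0.1,-0.6,0],"rot":[0,0,0],"hand":0},{"linear":[0.02,-0.1,0],"rot":[0,0,0],"hand":0},{"linear":[0,0,0],"rot":[0,0,0],"hand":0},{"linear":[0,0,0],"rot":[0,0,0],"hand":0}]'; python3 - <<'E'
from h import *
from scipy.spatial.transform import Rotation as Ro
o=monitor.get_obs();print(o['clock'],o['tool_pos'],((np.array([.5305,-.1718,.0115])-o['tool_pos'])/.06).round(3),o['force'])
x=Ro.from_euler("xyz",o["orientation"],degrees=True).as_matrix()[:,0];print(x,np.degrees(np.cross(x,[0,0,-1]))/5)
E
```

```text
clock: 6.0
tool_pos: [0.5257, -0.1668, 0.045]
orientation: [37.3, 89.2, 58.8]
force: [-0.8, -0.8, 0.4]
opening: 0.0005
6.0 [ 0.52565771 -0.16678209  0.04496456] [ 0.081 -0.084 -0.558] [-0.78285867 -0.80179772  0.42816195]
[ 0.00708961  0.01171034 -0.9999063 ] [-0.13419057  0.08124093  0.        ]
```

```bash
python3 -m crank '[{"linear":[0.08,-0.08,0],"rot":[-0.13,0.08,0],"hand":0},{"linear":[0,0,-0.25],"rot":[0,0,0],"hand":0},{"linear":[0,0,-0.22],"rot":[0,0,0],"hand":0},{"linear":[0,0,0],"rot":[0,0,0],"hand":0},{"linear":[0,0,0],"rot":[0,0,0],"hand":0}]'; python3 - <<'E'
from h import *
o=monitor.get_obs();print(o['clock'],o['tool_pos'],((np.array([.5305,-.1718,.0115])-o['tool_pos'])/.06).round(3),o['force'])
s=eyes.snapshot("side");i=s["image"][:,:,::-1]
for v in range(178,200,2): print(v,[depthpt(s,u,v).round(3).tolist() for u in (345,349,353)])
i=i[130:270,270:400];cv2.imwrite("pics/side7.png",cv2.resize(i,None,fx=4,fy=4))
E
```

```text
clock: 6.62
tool_pos: [0.5304, -0.1698, 0.0141]
orientation: [170.5, 89.9, -167.9]
force: [-0.4, -0.4, -0.0]
opening: 0.0005
6.625 [ 0.53039825 -0.16977959  0.01414395] [ 0.002 -0.034 -0.044] [-0.42979486 -0.39128506 -0.02032306]
178 [[0.537, -0.152, 0.071], [0.529, -0.153, 0.072], [0.521, -0.156, 0.071]]
180 [[0.537, -0.153, 0.066], [0.528, -0.152, 0.067], [0.52, -0.155, 0.067]]
182 [[0.538, -0.156, 0.061], [0.528, -0.151, 0.063], [0.521, -0.157, 0.062]]
184 [[0.537, -0.153, 0.057], [0.528, -0.152, 0.059], [0.52, -0.155, 0.058]]
186 [[0.572, -0.298, 0.001], [0.528, -0.153, 0.054], [0.521, -0.158, 0.053]]
188 [[0.54, -0.166, 0.044], [0.532, -0.171, 0.043], [0.524, -0.175, 0.042]]
190 [[0.539, -0.161, 0.041], [0.529, -0.159, 0.043], [0.521, -0.162, 0.042]]
192 [[0.539, -0.16, 0.037], [0.529, -0.158, 0.039], [0.521, -0.161, 0.038]]
194 [[0.538, -0.158, 0.033], [0.529, -0.159, 0.034], [0.522, -0.165, 0.032]]
196 [[0.536, -0.152, 0.031], [0.528, -0.153, 0.031], [0.52, -0.159, 0.03]]
198 [[0.535, -0.148, 0.028], [0.528, -0.153, 0.027], [0.519, -0.152, 0.028]]
```

View pics/side7.png

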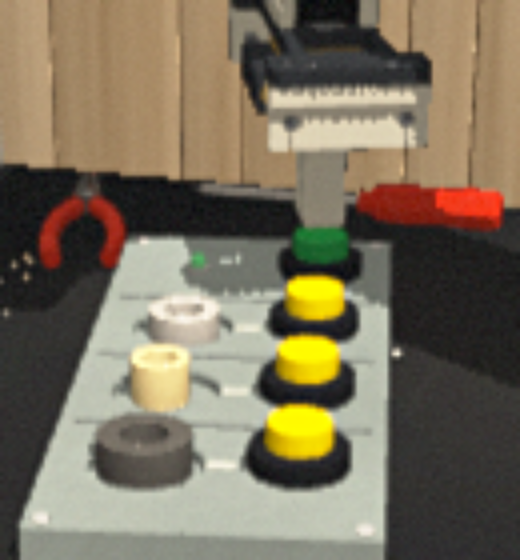

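The tips are centred over the green cap and about 9 mm above it. The yellow keys are all up. I'll use finer steps this time so I stop short of the hard stop.

```bash
python3 -m crank '[{"linear":[0,-0.03,-0.08],"rot":[0,0,0],"hand":0},{"linear":[0,0,-0.06],"rot":[0,0,0],"hand":0},{"linear":[0,0,-0.04],"rot":[0,0,0],"hand":0}]'
```

```text
clock: 7.05
tool_pos: [0.5309, -0.1718, 0.0036]
orientation: [-44.7, 90.0, -23.1]
force: [-1.4, 1.2, 2.7]
opening: 0.0006
```

```bash
python3 -m crank '[{"linear":[0,0,-0.03],"rot":[0,0,0],"hand":0},{"linear":[0,0,0],"rot":[0,0,0],"hand":0}]'
```

```text
clock: 7.3
tool_pos: [0.5309, -0.1718, 0.0019]
orientation: [-47.8, 90.0, -26.2]
force: [-1.7, 1.3, 3.9]
opening: 0.0003
```

```bash
python3 -m crank '[{"linear":[0,0,-0.025],"rot":[0,0,0],"hand":0},{"linear":[0,0,0],"rot":[0,0,0],"hand":0}]'
```

```text
clock: 7.55
tool_pos: [0.5309, -0.1718, 0.0006]
orientation: [-46.8, 90.0, -25.1]
force: [-1.2, 0.8, 3.7]
opening: 0.0007
```

```bash
python3 -m crank '[{"linear":[0,0,-0.02],"rot":[0,0,0],"hand":0},{"linear":[0,0,0],"rot":[0,0,0],"hand":0}]'
```

```text
clock: 7.8
tool_pos: [0.5309, -0.1718, -0.0005]
orientation: [-46.7, 90.0, -25.0]
force: [-1.4, 0.5, 4.0]
opening: 0.0001
```

```bash
python3 -m crank '[{"linear":[0,0,-0.017],"rot":[0,0,0],"hand":0},{"linear":[0,0,0],"rot":[0,0,0],"hand":0}]'; python3 - <<'E'
from h import *
s=eyes.snapshot("side");print(monitor.get_obs()["force"],monitor.get_obs()["tool_pos"])
for v in range(184,200,2): print(v,[depthpt(s,u,v).round(3).tolist() for u in (345,349,353)])
i=s["image"][150:260,270:400,::-1];cv2.imwrite("pics/side8.png",cv2.resize(i,None,fx=5,fy=5))
E
```

```text
clock: 8.05
tool_pos: [0.5309, -0.1718, -0.0014]
orientation: [-47.7, 90.0, -26.0]
force: [-0.5, 1.3, 5.1]
opening: 0.0005
[-1.4799895   1.40070174  5.22143522] [ 0.53090071 -0.17178273 -0.00140112]
184 [[0.537, -0.155, 0.057], [0.528, -0.153, 0.058], [0.521, -0.159, 0.057]]
186 [[0.538, -0.157, 0.052], [0.529, -0.156, 0.053], [0.52, -0.156, 0.054]]
188 [[0.537, -0.152, 0.049], [0.529, -0.157, 0.048], [0.521, -0.159, 0.048]]
190 [[0.537, -0.153, 0.044], [0.529, -0.159, 0.043], [0.52, -0.156, 0.045]]
192 [[0.539, -0.163, 0.036], [0.529, -0.157, 0.039], [0.52, -0.158, 0.039]]
194 [[0.539, -0.164, 0.031], [0.53, -0.16, 0.033], [0.521, -0.161, 0.034]]
196 [[0.536, -0.151, 0.031], [0.528, -0.156, 0.03], [0.52, -0.155, 0.031]]
198 [[0.536, -0.151, 0.027], [0.527, -0.149, 0.028], [0.519, -0.151, 0.028]]
```

View pics/side8.png

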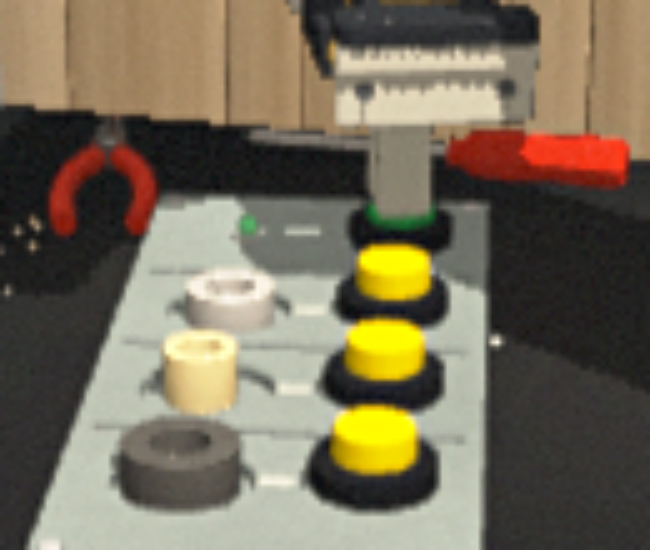

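The green cap is nearly flush with its collar at full-frame (349,193), so the key is about 6.7 mm down at around 5 N. One small step more, then up and away.

```bash
python3 -m crank '[{"linear":[0,0,-0.01],"rot":[0,0,0],"hand":0},{"linear":[0,0,0],"rot":[0,0,0],"hand":0}]'
```

```text
clock: 8.35
tool_pos: [0.5309, -0.1718, -0.0018]
orientation: [-50.6, 90.0, -29.0]
force: [-2.5, 1.1, 5.1]
opening: 0.0006
```

```bash
python3 -m crank '[{"linear":[0,0,0.1],"rot":[0,0,0],"hand":0},{"linear":[0,0,0.5],"rot":[0,0,0],"hand":0},{"linear":[0,0,0.8],"rot":[0,0,0],"hand":0},{"linear":[0,0,0.8],"rot":[0,0,0],"hand":0},{"linear":[-0.3,-0.7,0.2],"rot":[0,0,0],"hand":0},{"linear":[-0.3,-0.8,0],"rot":[0,0,0],"hand":0},{"linear":[-0.3,-0.8,0],"rot":[0,0,0],"hand":0},{"linear":[-0.3,-0.8,0],"rot":[0,0,0],"hand":0},{"linear":[-0.3,-0.8,0],"rot":[0,0,0],"hand":0},{"linear":[0,0,0],"rot":[0,0,0],"hand":0},{"linear":[0,0,0],"rot":[0,0,0],"hand":0}]'; python3 - <<'E'
from h import *
t0=dict(np.load("top0.npz"));t=eyes.snapshot("top")
cv2.imwrite("pics/top9.png",t["image"][:,:,::-1])
h=cv2.cvtColor(t["image"],cv2.COLOR_RGB2HSV)
for nm,lo,hi in(("yel",(24,150,90),(34,255,255)),("pale",(18,40,110),(34,149,255)),("grn",(50,110,50),(85,255,255))):
    m=cv2.inRange(h,lo,hi);m[:170]=0;m[305:]=0;m[:,:265]=0;m[:,495:]=0
    n,l,st,c=cv2.connectedComponentsWithStats(m)
    for i in range(1,n):
        if st[i,4]>40: print(nm,c[i].round(1),depthpt(t,*c[i]).round(4))
E
```

```text
clock: 9.72
tool_pos: [0.438, -0.4127, 0.1474]
orientation: [-48.7, 89.8, -27.0]
force: [-0.1, 0.8, -1.2]
opening: 0.0005
yel [410.1 248.9] [ 0.5152 -0.0922  0.0408]
yel [365.  257.6] [ 0.4998 -0.0141  0.0395]
yel [319.5 266.2] [0.4844 0.0643 0.0396]
pale [357.7 219.4] [ 0.573  -0.005   0.0103]
grn [455.9 240.3] [ 0.5312 -0.1728  0.0381]
```

View pics/top9.png

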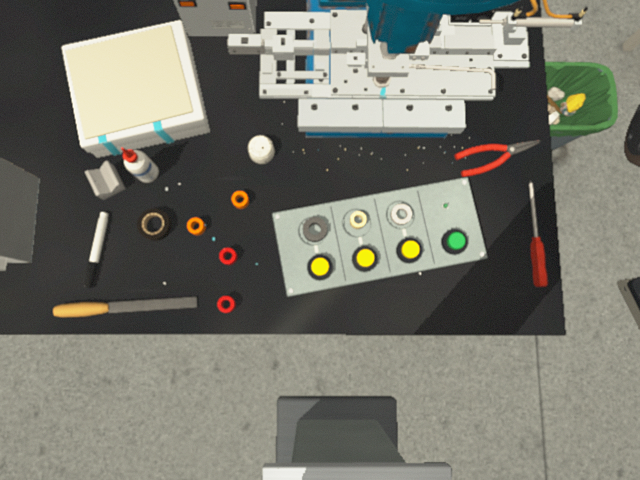

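```bash
python3 - <<'E'
from h import *
t=eyes.snapshot("top");t0=dict(np.load("top0.npz"))
for S in(t0,t):
  print([round(float(np.median([depthpt(S,u+a,v+b)[2] for a in range(-5,6) for b in range(-5,6)])),4) for u,v in((319.5,266),(365,257.6),(410,249),(456,240.3))])
print("max change at parts:",[int(cv2.absdiff(t["image"],t0["image"])[v-14:v+14,u-16:u+16].mean()) for u,v in((316,228),(358,220),(401,213))])
o=monitor.get_obs();print(o["clock"],o["force"],np.abs(o["qvel"]).max())
ticket.close_job()
E
```

```text
[0.0411, 0.0413, 0.0413, 0.0409]
[0.0409, 0.0416, 0.0413, 0.0412]
max change at parts: [1, 1, 1]
9.825 [ 0.73643101 -0.86956984 -0.22349392] 0.7619823334233939
the job is handed in; nothing more can be done
```

I pressed key1, the middle yellow key in front of the brass bush, fully home and let it come up. I then pressed the green send key to about 7 mm, let it come up, withdrew clear of the strip and handed the job in at about 10 s. The hand-in gave no verdict.

**Last checks:** all four caps are back at their starting height, 41 mm in the top camera before and after. The three parts look unchanged in the picture, and the robot is touching nothing.

**Possible failure on force:** the key1 press ran into the hard stop. The wrist then read 24.9 N vertically, plus about 8 N sideways, against the 25 N limit. I lifted off at once, but I can't rule out that the limit was passed briefly. The send press stayed near 5 N.

**Disagreement in height:** the reported TCP height was about 37–40 mm below the fingertips as the side camera saw them. I went by the camera and the contact force, and first contact came where that offset predicted.

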